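Clamp the resin specimen block in its swing clamp

ROBOT

A 6-joint arm with a two-finger parallel gripper is mounted at the origin on the work surface. World frame = base frame: x ahead of the robot, y to its left, z up, the work surface at z = 0. Lengths are in m, angles in rad, forces in N, time in s.
With the tool pointing down it reaches from about 0.35 to 0.775 m from the base axis. Payload 7.3 kg.
Tool frame: the origin (TCP) lies on the centre line of the jaws, within the pads' length; the fingertips stand 14 mm ahead of it and the grasp point (between the pads) lies 5 mm behind it; z points along the fingers, y is the direction in which the jaws open and shut (so a half turn about z gives the same grasp; the last joint's range is limited). The gripper opens to 92 mm and grips with 3 to 60 N. Pads are 19 mm wide; open, the fingers measure 130 mm over their backs; the gripper's body (75 mm by 190 mm) begins 47 mm behind the grasp point.
Start: joints at [-1.492, 0.342, 1.524, -0, 1.275, -0.146], TCP at [0.117, -0.512, 0.241] pointing down, gripper open.
Joint ranges: [-2.53, 2.53], [-0.77, 2.02], [0.04, 2.7], [-1, 4.14], [0.28, 2.66], [-3.11, 3.11]. Speed limits (rad/s): [2.57, 2.57, 3.14, 3.14, 3.14, 3.14].

INTERFACE

Orientations are given as [roll, pitch, yaw] about the fixed x, y, z axes, in that order (R = Rz(yaw) Ry(pitch) Rx(roll)).
In Python, from cell import telemetry, cams, robot gives the robot as it stands.
- The arm moves only by the tool servo_tool, never from a script. Its argument "targets" is text: rows parted by semicolons, each of 4 numbers parted by spaces: the shift along the tool's x, y, z in mm, then the turn about the tool's z in rad. In form: x y z yaw; .... A call has 1 to 20 rows; each row shifts and turns the pose as measured when the row begins, along the tool's axes as they then stand; what a row does not reach is not made up. A row lasts 1/8 s, in which the tool goes at most 62.5 mm and 10.7 degrees, less where a joint would pass 70% of its speed; a pose out of reach is approached as far as the arm can. A call with a gripper value outside its range is refused whole. "hand" is the opening, from 0 (shut) to 1 (fully open), set as the call begins (left out, the last holds). The fingers move at their own pace and stop on an object; "squeeze" is the grip in N (left out, the last holds). Time passes only in rows, so rows that do not move let the fingers close. It gives the time, the measured TCP pose, the force and the opening at its end, in the units of the state.
- telemetry.observe(): the state, without advancing time (a new reading comes with each control period).
- cams.read_camera(name): name is "scene" or "side" or "wrist"; returns a dict with "color" (480x640x3 uint8, red, green, blue), "K" (3x3 intrinsics, pixels), "R" (3x3) and "t" (3): a world point X has camera coordinates R X + t. Camera axes: x right, y down, z forward; pixel columns grow to the right and rows downward; lengths in m; the calibration is good to about 2 mm. A picture is of the moment at which its call begins. There is no depth.
- robot.hand_in(): hands the job in, once; it reports no verdict.
Trained networks look in a picture, given as the dict that the camera call returned (one of the last four; its "shot" number tells which), for a name from the list of things; names that differ only in an ending like _2 or _b are one class to them, and where a whole thing is asked for, a point or a joint stands for the part that bears it (a point fixed in the world has none). Each returns a list of dicts, best first, with "score" (0 to 1); they miss things now and then, are a little off and sometimes report something else, mostly with a low value. They report only what shows in the picture. A call takes as long as a camera call. They do not tell look-alikes from the thing itself.
- cams.cut_out(picture, query): "region" (480x640 bool, what is visible of it) and "extent" ([centre column, centre row, width, height] in pixels, round what is visible of it).
The state is a dict: "time": time; "qpos": joint angles; "qvel": joint speeds; "joint_efforts": joint torques, N m; "tool_pos": TCP position; "tool_rot": TCP orientation; "contact_force": force on the tool from outside, world axes, zero at the start; "torque": the same for the moment, N m; "opening": finger opening in m.
Only numpy, scipy, OpenCV 4.12 (cv2) and the standard library are available. Lean on these libraries where they do the work, as an engineer would, in place of code of your own. Each camera call takes 0.05 s, during which the arm holds its last target.

TASK

Clamp the resin beetle block in its holder on the desk: with the outside of the fingers, push the blue strap round until it stops over the block, and only then press the red cam lever fully down with the fingertips, so that it stays down and the rubber foot bears on the block. Nothing is to be picked up: leave the block in its pocket and the mug, jar and slide box where they stand, and finish clear of everything.

Things in the scene. Friction and masses are not known exactly. Their poses are not given: they have to be found in the camera images.
- holder: Fixed aluminium base plate of the clamp, 110 (x) x 250 (y) x 12 mm thick. Origin on the desk, right under the middle of the block's pocket; z up. In this frame the plate spans x -55..55, y -130..120 mm; the pivot post stands at (0, 85) mm and the strap, once over, lies from the post along -y across the block.
- pivot (a point): Centre of the strap's vertical pivot at the strap's mid-height: 85 mm along +y from the holder's origin, 59 mm above the desk. The pivot's round blue boss is 32 mm across; a cap on it reaches 74 mm above the desk.
- strap (a joint): Angle of the blue strap about the vertical pivot, rad. 0 = over the block, against its stop, pointing along the holder's -y; it grows as the strap swings away towards the holder's -x, to a stop at 1.6 (at 1.57 it points along -x); starts at 1.0 to 1.5. The strap points along (-sin q, -cos q) in the holder's frame. It has friction (about 0.08 N m, so about 2 N at strap_mid) and stays where it is left.
- strap_mid (a point): Point in the middle of the blue strap's section, 50 mm from the pivot, a good place to push its side. The strap is a bar 24 mm wide with its underside 52 mm and top 66 mm above the desk, reaching 112 mm from the pivot. Where the finger goes beside it there are only the base plate (top at 12 mm), and the post. The block's top is at 40 mm.
- lever (a joint): Angle of the red cam lever, rad. 0 = raised 0.8 rad above level (starts 0 to 0.12); grows as it is pushed down; 0.8 = fully down, level, at its stop. It has friction (0.25 N m) and stays where it is left; pressing it 50 mm from its hinge takes 5 to 10 N.
- lever_hinge (a point): Cam lever's hinge, carried by the strap, 105 mm from the pivot, 74 mm above the desk (steel ears reach 82 mm above the desk).
- lever_tip (a point): Outer end of the red cam lever on its centre line, 90 mm from its hinge. The lever is 20 mm wide and 10 mm thick and runs from the hinge outwards, in line with the strap and away from the pivot; its tip is about 139 mm above the desk when raised and 74 mm when down (its upper face 5 mm higher).
- foot: Round rubber foot, 22 mm across, under the strap, 85 mm from the pivot. Origin at the centre of its underside. The lever lowers it by 7.5 mm per rad; lever up, it passes 4 to 5 mm above the block.
- block_center (a point): Centre of the amber resin block with a beetle inside, 55 (holder x) x 40 (holder y) x 28 mm, lying loose in a shallow pocket of the holder; its underside is 12 mm and its top 40 mm above the desk.
- block: The same resin block; origin at the centre of its underside, 14 mm under its centre.
- mug: White mug, 72 mm across, 85 mm tall, loose bystander; origin at the centre of its underside.
- jar: Glass jar with green cap, 54 mm across, 75 mm tall, loose bystander; origin at the centre of its underside.
- slidebox: Wooden microscope-slide box, 87 x 42 x 34 mm tall, loose bystander; origin at the centre of its underside, long side along its x.
Things that resemble listed ones, but are neither listed nor needed, are in the scene too. What is meant by the block is not green or purple, and is the larger of those in its own colour.

How it is judged:
By the outcome, as a careful person would: the job done as asked, in the order asked, and still so for the second after the job is handed in, with the robot touching nothing.
It also fails if it takes over 48 s, if anything falls off the work surface, if the arm or the gripper's body presses on something with over 40 N, if the wrist force passes 120 N, or if a joint passes its speed limit or range.

## Working session

There is one attempt and no reset: what is moved stays moved. The work goes in short steps, Python scripts to look and compute and a tool call to move; the robot and the scene stay as the last step left them, time stands still between calls to the robot, and variables do not carry over. Pictures are saved under pics/ and viewed, and the job is handed in when it is done.

Besides the shell and the picture viewer there is one more tool, called after ">>>" as name(argument=value, ...) on one line, values as JSON. servo_tool: Moves the arm, as the interface text tells. Its arguments: {"type":"object","properties":{"targets":{"type":"string"},"hand":{"type":"number"},"squeeze":{"type":"number"}},"required":["targets"]}

```bash
mkdir -p pics; ls; python3 - <<'E'
from cell import telemetry,cams,robot
import cv2,numpy as np
s=telemetry.observe();print(s)
for n in ["scene","side"]:
    p=cams.read_camera(n);cv2.imwrite(f"pics/{n}0.png",p["color"][:,:,::-1])
    np.savez(f"pics/{n}0.npz",**{k:p[k] for k in("K","R","t")})
    print(n,p["K"].round(1).tolist(),p["R"].round(3).tolist(),p["t"].round(3).tolist())
    for q in["holder","strap","lever","block","mug","jar","slidebox","foot","lever_tip"]:
        print(q,[(round(d["score"],2),np.round(d["extent"]).tolist()) for d in cams.cut_out(p,q)][:4])
E
```

```text
pics
{'time': 0.0, 'qpos': array([-1.49199210e+00,  3.42724711e-01,  1.52505790e+00, -1.99320488e-05,
        1.27538502e+00, -1.45983287e-01]), 'qvel': array([-0.00142765, -0.00130976, -0.0015985 ,  0.00170095,  0.00053042,
        0.0004379 ]), 'joint_efforts': array([-3.35640041e-03, -4.31246674e+01, -2.44223464e+01,  7.15253293e-02,
        5.60526608e-02, -1.22711663e-04]), 'tool_pos': array([ 0.11701469, -0.51138166,  0.24002965]), 'tool_rot': array([-3.14003165e+00, -2.10248095e-04,  2.24793169e-01]), 'contact_force': array([-0.70461712, -0.44525441, -0.16545015]), 'torque': array([ 0.02135476, -0.00641669,  0.01217589]), 'opening': 0.09181684736788986}
scene [[438.0, 0.0, 320.6], [0.0, 438.0, 236.3], [0.0, 0.0, 1.0]] [[-0.228, 0.974, 0.012], [0.695, 0.171, -0.698], [-0.682, -0.151, -0.716]] [0.1, -0.323, 1.178]
holder [(0.84, [277.0, 272.0, 170.0, 150.0]), (0.22, [253.0, 371.0, 44.0, 57.0]), (0.18, [250.0, 201.0, 43.0, 42.0])]
strap [(0.66, [324.0, 251.0, 76.0, 110.0]), (0.27, [343.0, 226.0, 34.0, 54.0])]
lever [(0.67, [158.0, 280.0, 63.0, 66.0]), (0.63, [345.0, 222.0, 30.0, 
[... 521 characters left out ...]
759, -0.651, 0.008], [-0.468, 0.537, -0.702], [0.452, -0.537, -0.712]] [0.449, 0.34, 0.693]
holder [(0.69, [331.0, 242.0, 135.0, 74.0])]
strap []
lever [(0.74, [324.0, 267.0, 29.0, 15.0]), (0.7, [329.0, 236.0, 27.0, 30.0])]
block [(0.72, [309.0, 175.0, 21.0, 17.0]), (0.63, [277.0, 321.0, 31.0, 42.0]), (0.61, [330.0, 235.0, 30.0, 28.0]), (0.61, [376.0, 311.0, 25.0, 27.0])]
mug [(0.84, [352.0, 176.0, 47.0, 56.0]), (0.47, [247.0, 204.0, 30.0, 43.0]), (0.22, [328.0, 243.0, 137.0, 74.0]), (0.2, [324.0, 265.0, 29.0, 8.0])]
jar [(0.63, [246.0, 204.0, 28.0, 43.0]), (0.63, [309.0, 251.0, 57.0, 52.0])]
slidebox [(0.79, [442.0, 263.0, 48.0, 46.0])]
foot []
lever_tip [(0.85, [323.0, 269.0, 34.0, 10.0])]
```

View pics/scene0.png

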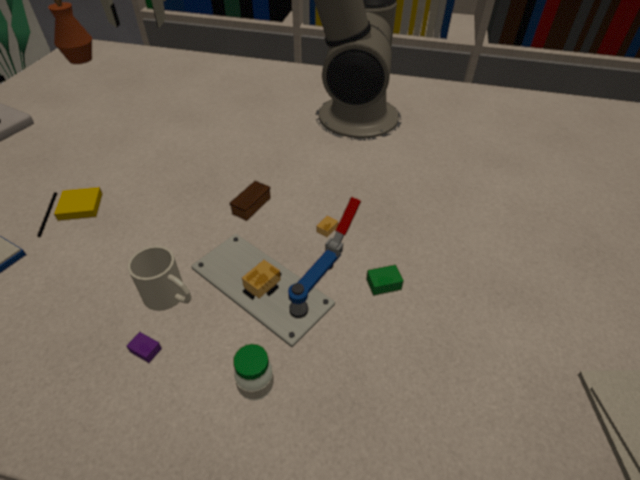

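View pics/side0.png

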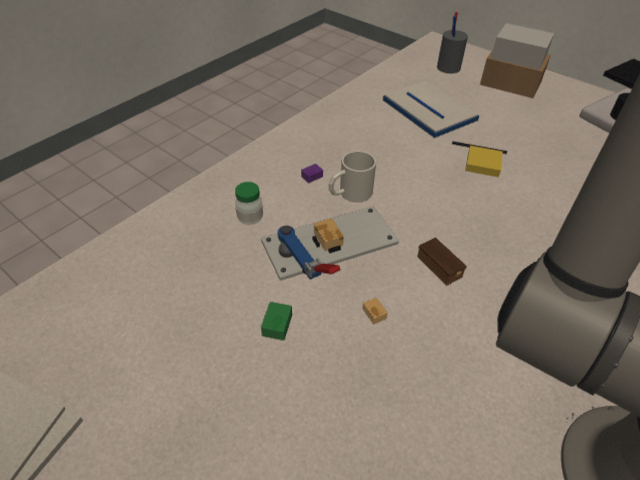

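```bash
python3 - <<'E'
import cv2
a=cv2.imread("pics/scene0.png")[170:380,130:410];cv2.imwrite("pics/sc.png",cv2.resize(a,(800,600),interpolation=2))
a=cv2.imread("pics/side0.png")[190:310,240:400];cv2.imwrite("pics/si.png",cv2.resize(a,(800,600),interpolation=2))
E
```

```text
(no output)
```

View pics/sc.png

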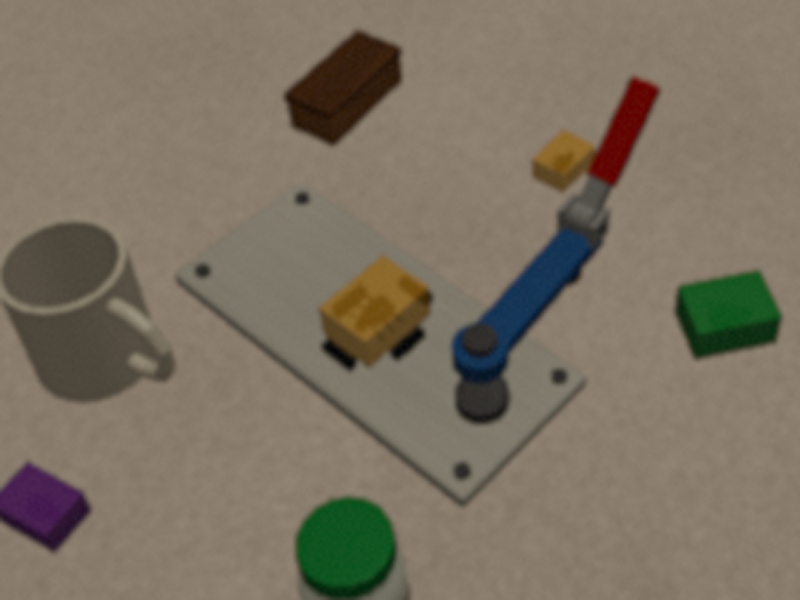

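View pics/si.png

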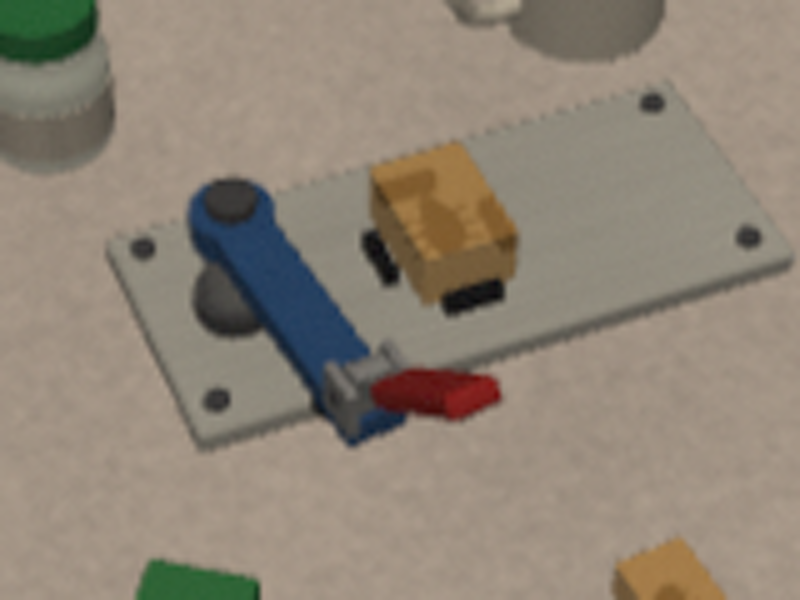

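The block meant is the amber one at scene (261,280), in the holder's pocket. The amber one at (329,227) is smaller and lies loose on the desk; green (387,280) and purple (144,347) are excluded by colour. The crop confirms this. The strap points towards the robot with the red lever raised, from (340,235) to (357,200). Next I fit the poses.

```bash
cat > h.py <<'E'
import numpy as np
C={n:np.load(f"pics/{n}0.npz") for n in("scene","side")}
def proj(n,X):
    c=C[n];x=c["K"]@(c["R"]@X+c["t"]);return x[:2]/x[2]
def rayz(n,uv,z):
    c=C[n];d=c["R"].T@np.linalg.solve(c["K"],[uv[0],uv[1],1]);o=-c["R"].T@c["t"];return o+d*(z-o[2])/d[2]
def W(p,X): 
    c,s=np.cos(p[2]),np.sin(p[2]);return np.array([p[0]+c*X[0]-s*X[1],p[1]+s*X[0]+c*X[1],X[2]])
E
python3 - <<'E'
from h import *
from scipy.optimize import least_squares
c=[(-.055,.12,.012),(.055,.12,.012),(-.055,-.13,.012),(.055,-.13,.012),(0,.085,.074)]
o=[("scene",c[0],(334.8,303)),("scene",c[1],(292,345)),("scene",c[2],(235,235.5)),("scene",c[3],(193,266.2)),("scene",c[4],(298,288.3)),
("side",c[0],(280.6,278)),("side",c[1],(261.4,238)),("side",c[2],(398.4,241.6)),("side",c[3],(374,206.4)),("side",c[4],(286.4,229.4))]
g=rayz("scene",(261,285),.012)
f=lambda p:np.concatenate([proj(n,W(p,X))-u for n,X,u in o])
r=min((least_squares(f,[g[0],g[1],y]) for y in(0,1,2,3,4,5)),key=lambda r:r.cost)
p=r.x;print(p,f(p).reshape(-1,2).round(1).tolist());np.save("pose.npy",p)
# strap/lever: hinge, tip
def pts(q,l):
    d=np.array([-np.sin(q),-np.cos(q)]);a=.8-l
    h=np.array([0,.085])+.105*d;t=h+.09*np.cos(a)*d
    return np.r_[h,.074],np.r_[t,.074+.09*np.sin(a)]
# lever tip in scene zoom (645,88) ; side zoom tip end (485,395)
L=[("scene",(130+645/2.857,170+88/2.857)),("side",(240+485/5,190+395/5))]
fl=lambda v:np.concatenate([proj(n,W(p,pts(*v)[1]))-u for n,u in L])
r=least_squares(fl,[1.2,.05]);print(r.x,fl(r.x).round(1))
for q in [r.x]:
  for X in pts(*q): print(W(p,X),proj("scene",W(p,X)),proj("side",W(p,X)))
print("pivot",W(p,(0,.085,.059)))
for n,q in [("mug",(160,303)),("jar",(254,385)),("slidebox",(250,210)),("mugS",(357,197))]:
    k="side" if n=="mugS" else "scene"
    print(n,rayz(k,q,0.0))
E
```

```text
[ 0.61149418 -0.06296013 -0.47190039] [[1.4, -1.9], [-0.3, 0.1], [0.8, -3.3], [-2.9, -1.3], [-0.1, -0.9], [-2.1, -0.2], [-1.7, -0.3], [0.6, -0.7], [-0.6, -0.7], [-1.4, -0.5]]
[1.43990335 0.07286598] [-0.5 -3.2 -1.2  1.2]
[0.55117954 0.04786573 0.074     ] [333.29610336 246.06944285] [313.71458542 266.86882552]
[0.48781376 0.0703524  0.13382581] [355.29777856 197.56264103] [335.84037408 270.18143254]
pivot [0.65013346 0.01274988 0.059     ]
mug [ 0.68341314 -0.22341844  0.        ]
jar [ 0.78518478 -0.01940511  0.        ]
slidebox [ 0.4239704  -0.15426865  0.        ]
mugS [ 0.65170435 -0.21481657  0.        ]
```

>>> servo_tool(targets="47 -35 0 0;47 -35 0 0;47 -35 0 0;47 -35 0 0;47 -35 0 0;47 -35 0 0;47 -35 0 0;47 -35 0 0;47 -35 0 0;47 -35 0 0;47 -35 0 0;47 -35 0 0;40 -30 0 0;0 0 0 0.14;0 0 0 0.14;0 0 0 0.14;0 0 0 0.14;0 0 0 0", hand=0)

```text
time: 3.25
tool_pos: [0.6227, 0.0797, 0.2391]
tool_rot: [3.138, -0.006, -0.353]
contact_force: [-0.0, -0.2, -0.5]
opening: 0.0004
```

```bash
cat >> h.py <<'E'
def rel():
    from cell import telemetry
    s=telemetry.observe();p=np.load("pose.npy");T=s["tool_pos"];c,sn=np.cos(p[2]),np.sin(p[2])
    d=T[:2]-p[:2];h=np.array([c*d[0]+sn*d[1],-sn*d[0]+c*d[1]])*1000
    print("t",s["time"],"holder xy mm",h.round(1),"z",T[2].round(4),"toolyaw-holder",round(s["tool_rot"][2]-p[2],3),"(=pi/2-q -> q_tool %.3f)"%(np.pi/2-(s["tool_rot"][2]-p[2])),"F",s["contact_force"].round(1))
    v=h-np.array([0,85]);print("radius",np.hypot(*v).round(1),"ang q",np.arctan2(-v[0],-v[1]).round(3))
E
python3 - <<'E'
from h import *
from cell import cams
import cv2
rel()
for n in("scene","wrist"):
    p=cams.read_camera(n);cv2.imwrite(f"pics/{n}1.png",p["color"][:,:,::-1])
    if n=="wrist":
        P=np.load("pose.npy")
        C[n]={k:p[k] for k in("K","R","t")}
        for X in[(0,.085,.074),(-.055,.12,.012),(-.0275,-.02,.04),(.0275,-.02,.04),(-.0275,.02,.04),(-.055,-.13,.012),(.055,-.13,.012)]: print(X,proj(n,W(P,X)).round())
        np.savez("pics/wrist1.npz",**C[n])
E
```

```text
t 3.25 holder xy mm [-54.9 132.2] z 0.2391 toolyaw-holder 0.119 (=pi/2-q -> q_tool 1.452) F [-0.  -0.2 -0.5]
radius 72.4 ang q 2.281
(0, 0.085, 0.074) [385. 173.]
(-0.055, 0.12, 0.012) [335. 214.]
(-0.0275, -0.02, 0.04) [477. 210.]
(0.0275, -0.02, 0.04) [491. 154.]
(-0.0275, 0.02, 0.04) [438. 205.]
(-0.055, -0.13, 0.012) [556. 240.]
(0.055, -0.13, 0.012) [588. 139.]
```

View pics/wrist1.png

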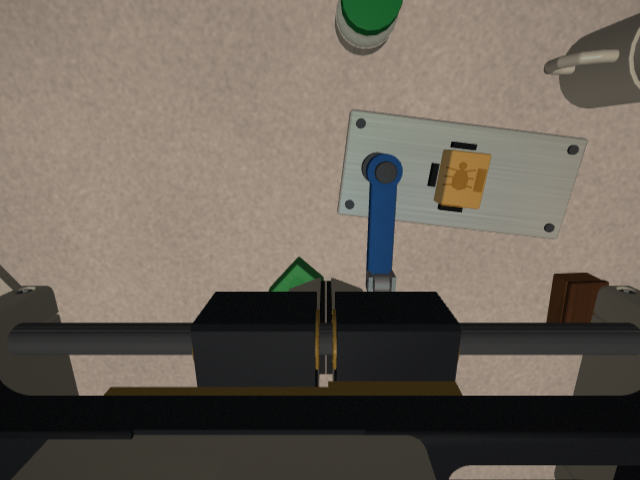

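View pics/scene1.png

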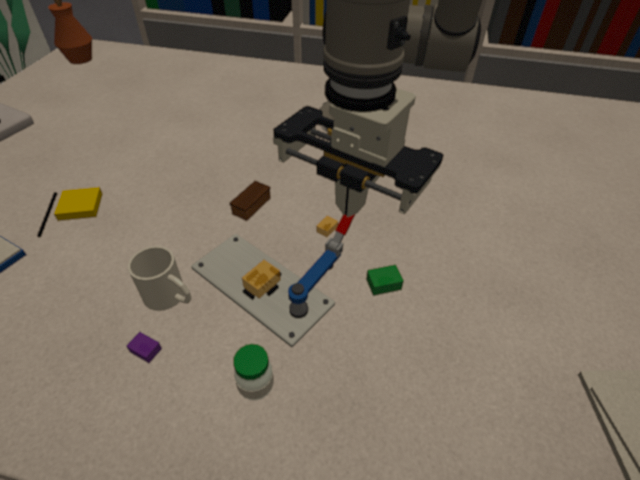

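>>> servo_tool(targets="-5 0 50 0;0 0 50 0;0 0 50 0;0 0 25 0;0 0 4 0;0 0 0 0")

```text
time: 4.1
tool_pos: [0.6212, 0.0802, 0.0578]
tool_rot: [3.14, -0.012, -0.338]
contact_force: [-0.2, 0.3, -0.0]
opening: 0.0007
```

```bash
python3 - <<'E'
from h import *
from cell import cams
import cv2
rel()
p=cams.read_camera("side");a=p["color"][150:330,200:440,::-1];cv2.imwrite("pics/side2.png",cv2.resize(a,(800,600)))
E
```

```text
t 4.1 holder xy mm [-56.5 131.9] z 0.0578 toolyaw-holder 0.134 (=pi/2-q -> q_tool 1.437) F [-0.2  0.3 -0. ]
radius 73.4 ang q 2.264
```

View pics/side2.png

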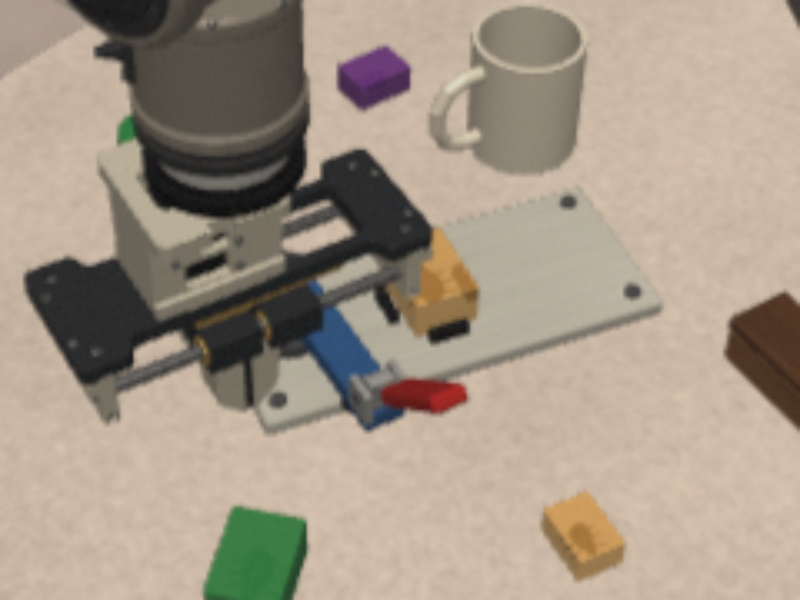

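>>> servo_tool(targets="0 10 0 0;0 8 0 0;0 4 0 0;-4 8 0 -0.15;-4 8 0 -0.15;-4 8 0 -0.15;-4 8 0 -0.15;0 0 0 0")

```text
time: 5.15
tool_pos: [0.5953, 0.0277, 0.0624]
tool_rot: [3.134, -0.017, 0.278]
contact_force: [0.1, -0.0, 0.2]
opening: 0.0001
```

```bash
python3 - <<'E'
from h import *
from cell import cams
import cv2
rel()
p=cams.read_camera("side");a=p["color"][150:330,200:440,::-1];cv2.imwrite("pics/side3.png",cv2.resize(a,(800,600)))
E
```

```text
t 5.15 holder xy mm [-55.6  73.3] z 0.0624 toolyaw-holder 0.75 (=pi/2-q -> q_tool 0.821) F [ 0.1 -0.   0.2]
radius 56.8 ang q 1.364
```

View pics/side3.png

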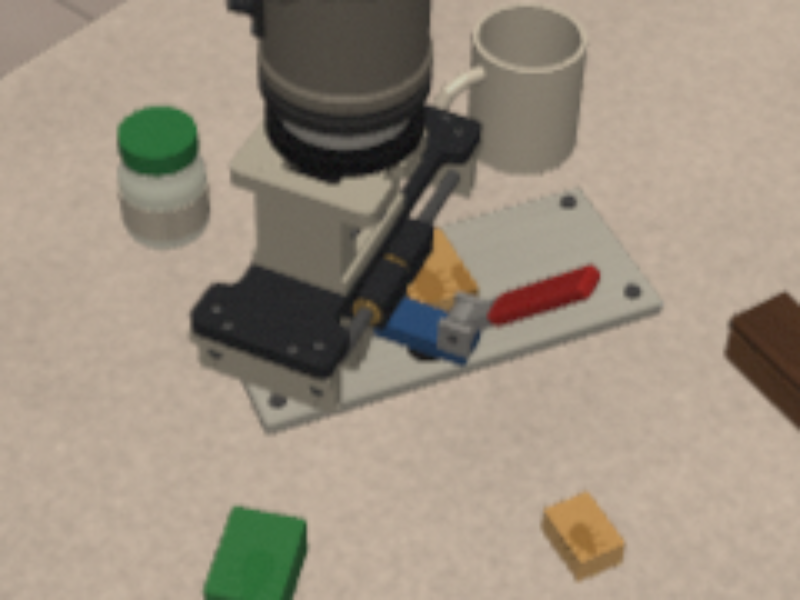

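>>> servo_tool(targets="-4 8 2 -0.15;-4 8 2 -0.15;-4 8 0 -0.15;-4 8 0 -0.15;0 0 0 0")

```text
time: 5.82
tool_pos: [0.5965, -0.0056, 0.0592]
tool_rot: [3.128, -0.011, 0.879]
contact_force: [-0.1, 0.2, 0.1]
opening: 0.0005
```

```bash
python3 -c "
from h import *
rel()"
```

```text
t 5.825 holder xy mm [-39.4  44.3] z 0.0592 toolyaw-holder 1.351 (=pi/2-q -> q_tool 0.220) F [-0.1  0.2  0.1]
radius 56.7 ang q 0.77
```

>>> servo_tool(targets="-4 8 1 -0.15;-1.5 4 0 -0.07;0 2 0 0")

```text
time: 6.2
tool_pos: [0.6033, -0.0167, 0.0583]
tool_rot: [3.129, -0.007, 1.091]
contact_force: [-4.9, 0.1, 2.2]
opening: 0.0006
```

>>> servo_tool(targets="0 2 0 0;0 2 0 0")

```text
time: 6.45
tool_pos: [0.6033, -0.0166, 0.0583]
tool_rot: [3.138, -0.005, 1.083]
contact_force: [-7.7, 2.5, 6.2]
opening: 0.0004
```

```bash
python3 - <<'E'
from h import *
from cell import cams
import cv2
rel()
p=cams.read_camera("side");a=p["color"][150:330,200:440,::-1];cv2.imwrite("pics/side4.png",cv2.resize(a,(800,600)))
E
```

```text
t 6.45 holder xy mm [-28.4  37.6] z 0.0583 toolyaw-holder 1.555 (=pi/2-q -> q_tool 0.016) F [-7.7  2.5  6.2]
radius 55.3 ang q 0.539
```

View pics/side4.png

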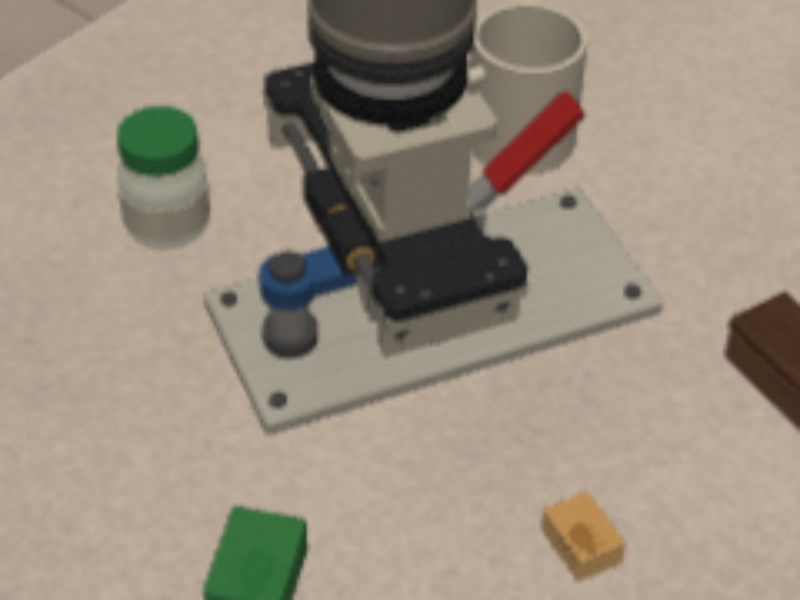

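>>> servo_tool(targets="0 4 0 0;0 4 0 0;0 -8 0 0;0 -8 0 0;0 0 -60 0;0 0 -60 0;0 0 -20 0;0 0 0 0")

```text
time: 7.5
tool_pos: [0.5906, -0.0078, 0.2026]
tool_rot: [-3.133, -0.002, 1.064]
contact_force: [0.2, 0.3, -0.9]
opening: 0.0006
```

```bash
python3 - <<'E'
from h import *
from cell import cams
from scipy.optimize import least_squares
import cv2
rel()
P=np.load("pose.npy")
p=cams.read_camera("side");a=p["color"][150:330,200:440,::-1];cv2.imwrite("pics/side5.png",cv2.resize(a,(800,600)))
p=cams.read_camera("scene");a=p["color"][170:380,130:410,::-1].copy()
a=cv2.resize(a,(800,600))
for X in[(0,.085,.066),(0,-.02,.074),(0,-.02-.09*np.cos(.73),.074+.09*np.sin(.73))]:
    u=proj("scene",W(P,X));v=((u-[130,170])*2.857).astype(int);cv2.circle(a,tuple(map(int,v)),3,(0,255,0),-1)
cv2.imwrite("pics/scene5.png",a)
E
```

```text
t 7.5 holder xy mm [-43.7  39.7] z 0.2026 toolyaw-holder 1.536 (=pi/2-q -> q_tool 0.035) F [ 0.2  0.3 -0.9]
radius 63.0 ang q 0.767
```

View pics/side5.png

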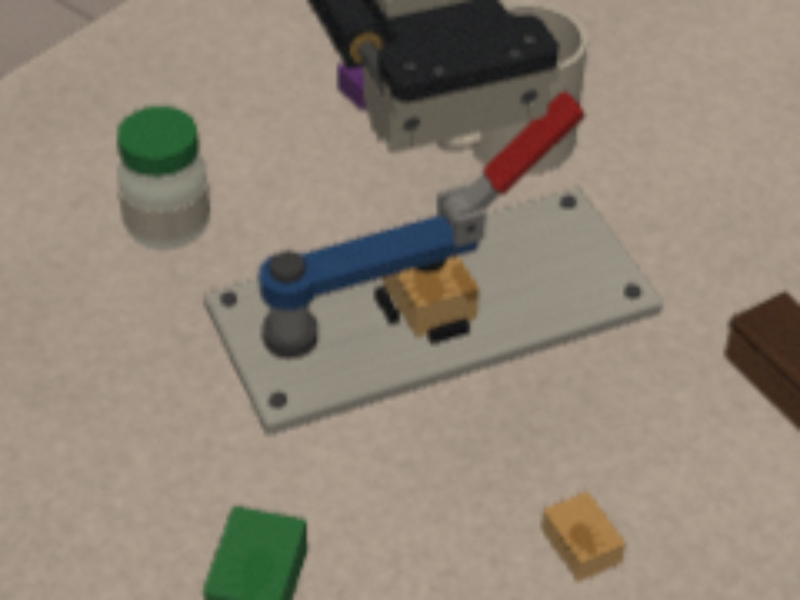

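View pics/scene5.png

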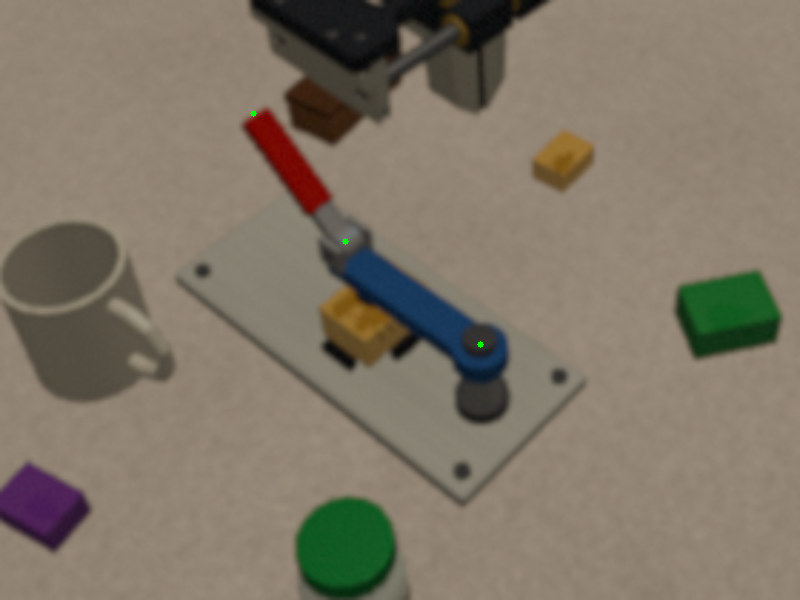

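The strap is at its stop: the model dots for hinge and lever tip fall on the image, the push force rose with no motion, and the block hasn't moved. Next I move over the lever.

>>> servo_tool(targets="-40 16 0 -0.03;-40 16 0 0;-40 16 0 0;0 0 0 0")

```text
time: 8.1
tool_pos: [0.5731, -0.1379, 0.1913]
tool_rot: [-3.117, 0.0, 1.095]
contact_force: [-0.3, 1.4, -0.6]
opening: 0.0002
```

```bash
python3 - <<'E'
from h import *
from cell import cams
import cv2
rel()
p=cams.read_camera("scene");a=p["color"][120:330,130:410,::-1];cv2.imwrite("pics/scene6.png",cv2.resize(a,(800,600)))
E
```

```text
t 8.1 holder xy mm [ -0.1 -84.2] z 0.1913 toolyaw-holder 1.567 (=pi/2-q -> q_tool 0.003) F [-0.3  1.4 -0.6]
radius 169.2 ang q 0.001
```

View pics/scene6.png

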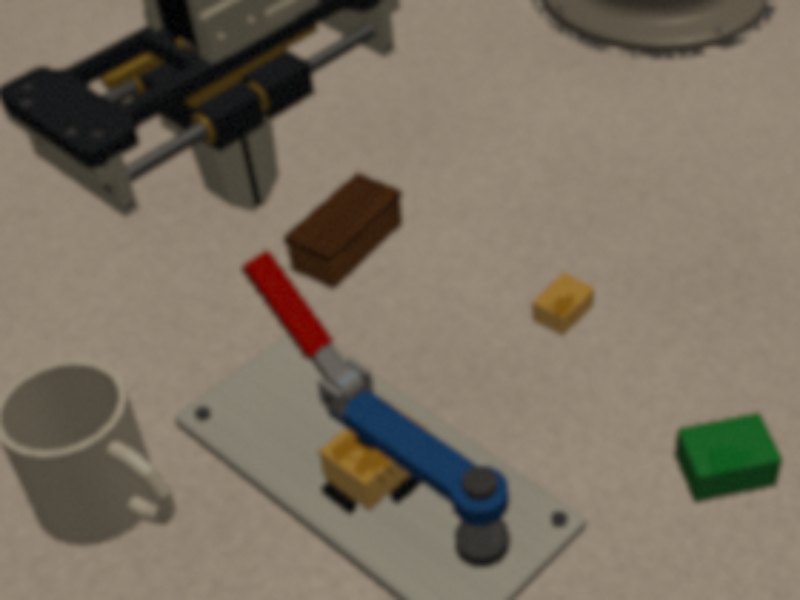

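>>> servo_tool(targets="0 0 15 0;0 0 15 0;0 0 10 0;0 0 10 0;0 0 10 0;0 0 10 0;0 0 10 0")

```text
time: 9.02
tool_pos: [0.5715, -0.1333, 0.1064]
tool_rot: [-3.118, 0.004, 1.103]
contact_force: [-0.7, -2.1, 4.7]
opening: 0.0003
```

```bash
python3 -c "
from h import *
rel()"
```

```text
t 9.025 holder xy mm [ -3.6 -80.9] z 0.1064 toolyaw-holder 1.574 (=pi/2-q -> q_tool -0.004) F [-0.7 -2.1  4.7]
radius 165.9 ang q 0.022
```

>>> servo_tool(targets="0 0 6 0;0 0 5 0;0 0 4 0;0 0 4 0")

```text
time: 9.52
tool_pos: [0.5713, -0.1345, 0.0921]
tool_rot: [-3.122, 0.006, 1.103]
contact_force: [-13.5, 2.5, 39.9]
opening: 0.0001
```

>>> servo_tool(targets="0 0 3 0;0 0 4 0")

```text
time: 9.78
tool_pos: [0.5712, -0.1344, 0.0924]
tool_rot: [-3.125, 0.005, 1.103]
contact_force: [-11.0, 1.5, 33.3]
opening: 0.0001
```

>>> servo_tool(targets="0 0 6 0;0 0 6 0")

```text
time: 10.02
tool_pos: [0.5713, -0.1345, 0.0916]
tool_rot: [-3.131, 0.005, 1.104]
contact_force: [-18.1, 3.1, 50.9]
opening: 0.0004
```

```bash
python3 - <<'E'
from h import *
from cell import cams
import cv2
rel()
p=cams.read_camera("side");a=p["color"][150:330,200:440,::-1];cv2.imwrite("pics/side7.png",cv2.resize(a,(800,600)))
E
```

```text
t 10.025 holder xy mm [ -3.3 -82. ] z 0.0916 toolyaw-holder 1.576 (=pi/2-q -> q_tool -0.005) F [-18.1   3.1  50.9]
radius 167.1 ang q 0.02
```

View pics/side7.png

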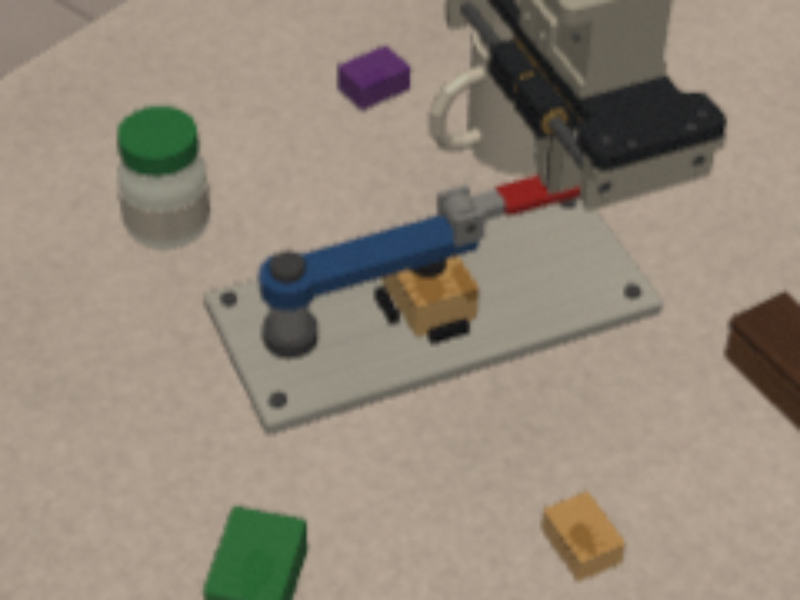

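>>> servo_tool(targets="0 0 -10 0;0 0 -50 0;0 0 -60 0;0 0 -40 0;-60 0 0 0;-60 0 0 0;0 0 0 0;0 0 0 0")

```text
time: 11.08
tool_pos: [0.5181, -0.2403, 0.2543]
tool_rot: [-3.127, -0.0, 1.107]
contact_force: [-0.1, -0.3, -1.1]
opening: 0.0003
```

```bash
python3 - <<'E'
from h import *
from cell import cams
import cv2
rel()
P=np.load("pose.npy")
for n,(y0,y1,x0,x1) in {"side":(150,330,200,440),"scene":(170,380,130,410)}.items():
    p=cams.read_camera(n);a=cv2.resize(p["color"][y0:y1,x0:x1,::-1].copy(),(800,600));k=800/(x1-x0)
    for X in[(0,.085,.074),(0,-.02,.074),(0,-.11,.074)]:
        v=(proj(n,W(P,X))-[x0,y0])*k;cv2.circle(a,(int(v[0]),int(v[1])),3,(0,255,0),-1)
    cv2.imwrite(f"pics/{n}8.png",a)
E
```

```text
t 11.075 holder xy mm [  -2.6 -200.4] z 0.2543 toolyaw-holder 1.579 (=pi/2-q -> q_tool -0.008) F [-0.1 -0.3 -1.1]
radius 285.4 ang q 0.009
```

View pics/side8.png

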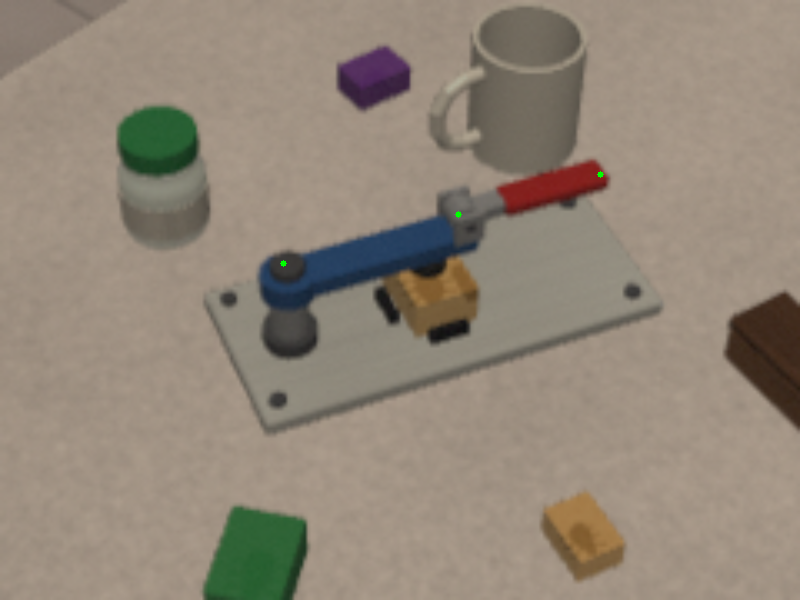

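View pics/scene8.png

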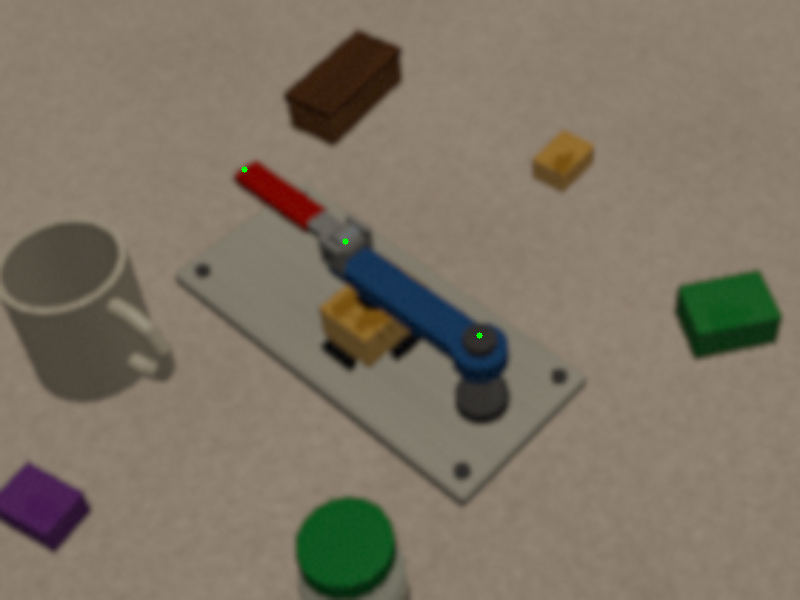

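The strap is over the block and the lever is level: in both views the model dots for strap 0 and lever 0.8 match, with the tip at side crop (600,175) and scene crop (245,170). The block and bystanders haven't moved, and the arm is clear.

```bash
python3 -c "
from cell import robot
print(robot.hand_in())"
```

```text
the job is handed in; nothing more can be done
None
```

The block is clamped and the job is handed in, at about 11 s of the 48 s limit.

**Strap:** I pushed it round with the back of the closed fingers until it hit its stop. The force rose to about 10 N and the fingers stopped moving, and the picture taken before I touched the lever showed the strap over the block.

**Lever:** I pressed it about 62 mm from its hinge until it stopped, at about 51 N upward on the tool with the fingertips about 78 mm above the desk. That matches the fully down height of 79 mm to within about a millimetre.

**Last checks:** With the arm lifted clear, the lever stayed level and the strap stayed at its stop in both camera views, to within a few pixels. The block, mug, jar and slide box looked unmoved, though part of the jar and slide box lay outside the last crops. The tool was touching nothing, with about 1 N of residual force reading. I couldn't see directly whether the foot bears on the block; I infer it from the lever being at its stop.

**Small disagreement:** The fingers sat about 3 mm off the lever's centre line while pressing. This pushed it sideways with up to 18 N, towards the strap's stop, and moved nothing visible.

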